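# Hang the sieve in its stand and twist it locked

## Robot

A 6-joint arm with a two-finger parallel gripper is mounted at the origin on a cart in front of the work surface, level with it; the furniture and walls round the work are solid. World frame = base frame: x ahead of the robot, y to its left, z up, the work surface at z = 0. Lengths are in mm, angles in rad, forces in N, time in s.
With the tool pointing down it reaches from about 350 to 975 mm from the base axis. Payload 7.1 kg.
Tool frame: the origin (TCP) lies on the front face of the gripper's body, between the roots of the fingers; the fingertips stand 80 mm ahead of it and the grasp point (between the pads) lies 61 mm ahead of it; z points along the fingers, y is the line along which they close (so a half turn about z gives the same grasp; the last joint's range is limited). The gripper opens to 88 mm and grips with 3 to 60 N. Pads are 20 mm wide; open, the fingers measure 115 mm over their backs; the gripper's body (75 mm by 178 mm) begins 61 mm behind the grasp point.
Start: joints at [1.314, 0.423, 1.63, -0, 1.089, -0.019], TCP at [147.197, 607.403, 302.675] pointing down, gripper open.
Joint ranges: [-3, 3], [-0.9, 2.11], [0.09, 2.58], [-1.31, 4.45], [0.11, 2.69], [-2.54, 2.54]. Speed limits (rad/s): [2.39, 2.39, 3.01, 3.14, 3.14, 3.14].

## Interface

Orientations are given as a rotation vector (axis times angle).
In Python, from workcell import readout, vision, close_job gives the robot as it stands.
- The arm moves only by the tool servo_tool, never from a script. Its argument "plan" is a list that holds one entry, the list of rows, each a list of 7 numbers: the gripper command: -1 is fully open, 1 is shut, values between are in proportion, then the shift along the world's x, y, z in units of 40 mm (1.0 is 40 mm), then the turn, a rotation vector about the world's x, y, z in units of 5 degrees (1.0 is 5 degrees). A call has 1 to 5 rows; each row shifts and turns the commanded pose from where the row before left it; what a row does not reach is not made up. A row lasts 1/12 s, in which the tool goes at most 41.7 mm and 7.16 degrees, less where a joint would pass 70% of its speed; a pose out of reach is approached as far as the arm can. A call is refused whole if a number of a shift passes 1 or a number of a turn 1, either way. A call with a gripper value outside its range is refused whole. The fingers move at their own pace and stop on an object; the grip force is fixed at half the most. Time passes only in rows, so rows that do not move let the fingers close. It gives the time, the measured TCP pose, the force, the opening and the grip force at its end, in the units of the state.
- readout.get_obs(): the state, without advancing time (a new reading comes with each control period).
- vision.get_image(name): name is "scene" or "top" or "wrist"; returns the picture (400x640x3 uint8, red, green, blue); there is no depth.
- vision.camera_params(name): a dict with "fx", "fy", "cx", "cy" (pixels), "D" ([k1, k2, p1, p2, k3] as OpenCV has them; the pictures are not rectified), "rvec" (rotation vector, rad) and "tvec" (3), from world to camera coordinates, as OpenCV has them; the wrist camera has in their place "hand_eye" (4x4, takes a point from camera to tool coordinates, whose origin is the TCP and whose axes are the flange's). Camera axes: x right, y down, z forward; pixel columns grow to the right and rows downward; lengths in mm; the calibration is good to about 2 mm. A picture is of the moment at which its call begins: read the wrist's pose just before it. camera_params takes no time and is no camera call.
- close_job(): hands the job in; it is judged then, once.
The state is a dict: "t": time; "qpos": joint angles; "qvel": joint speeds; "joint_torque": joint torques, N m; "ee_pos": TCP position; "orientation": TCP orientation; "ft_force": force on the tool from outside, world axes, zero at the start; "moment": the same for the moment, N m; "width": finger opening in mm; "grasp_force": force on a finger pad.
Only numpy, scipy, OpenCV 4.12 (cv2) and the standard library are available. Lean on these libraries where they do the work, as an engineer would, in place of code of your own. Each camera call takes 0.05 s, during which the arm holds its last target. There are 200 camera calls.

## Task

Pick up the little sieve by its wooden handle, hang it in the round stand so that its two lugs pass through the gaps in the rim, then turn it clockwise under light pressure until the lugs drop into their locking notches, and let go. Work gently by feel: do not force the sieve against the stand (keep well under 30 N), and leave the other things where they are.

Things in the scene. Friction and masses are not known exactly. Their poses are not given: they have to be found in the camera images.
- sieve: Small sieve: round steel pan, 68 mm across, 44 mm high, perforated steel bottom, about 0.3 kg, standing loose and upright on the worktop. A flat wooden handle stands up over its middle; two steel lugs stick out of its wall. Origin: centre of its underside, z up, x through the lugs. It is the same after a half turn.
- sieve_grip (a point): Where to grip, from above: in the flat wooden handle, on the sieve's axis, 84 mm above its underside. The handle is 40 mm long along the sieve's x, 14 mm thick along y, and reaches from 50 to 100 mm above the underside. Held lower, the fingertips come near the stand's rim.
- sieve_lug (a point): Underside of the tip of one lug: 46 mm from the sieve's axis along its +x, 30 mm above its underside. The lug is 10 mm wide (y) and 6 mm thick, its top 36 mm above the underside. The other lug is its mirror image, along -x.
- stand: Stand fixed to the worktop: a round aluminium collar, 104 mm across outside, 96 mm inside, on three legs over a 128 mm drip plate. Origin: centre of its underside, z up, x through the two gaps in its rim. It is the same after a half turn.
- stand_rim (a point): Centre of the collar's mouth, 69 mm above the stand's underside. The rim is 5 mm thick and overhangs inwards as a hook (underside at 64 mm), leaving a round opening 73 mm across for the pan.
- stand_gap (a point): Top of one of the two gaps in the overhanging rim, on the stand's +x, 42 mm from its axis; the other is across from it, on -x. Each is 15 mm wide and lets a lug through. A back stop allows only about 5 degrees of counter-clockwise turn from here.
- stand_track (a point): On the stand's axis, at the height of the rigid ledge under the rim (55 mm above the stand's underside). Lugs let through the gaps rest on it; the sieve's underside is then 25 mm above the stand's. Turned clockwise seen from above, they slide along it with 3 mm of play below the rim, to a notch.
- stand_notch_floor (a point): On the stand's axis, at the height of the notch floor (49 mm): notches are 14 mm wide, 6 mm deep, each with a rigid end stop right behind it, so a lug at the stop is over its notch. Their middle lies 32 to 68 degrees clockwise of the gaps, set otherwise each time, not reported, hidden by the rim: feel for it. In the notch the sieve's underside is 19 mm above the stand's.
- salt_shaker: Glass salt shaker with a tin cap, 42 mm across, 74 mm high, standing; a bystander. Origin: centre of underside.
- egg_cup: Cream egg cup, 49 mm across, 60 mm high, standing; a bystander. Origin: centre of underside.
- ink_bottle: Small corked blue glass bottle, 48 mm across, 66 mm high, standing; a bystander. Origin: centre of underside.

How it is judged (in metres and radians):
On the way, in this order (a step that is already met when the one before it is completed fails the run):
1. the sieve hangs in the stand, its lugs through the gaps and on the ledge (z of sieve in the frame of stand below 0.0285 m and horizontal distance between sieve and stand below 0.006 m and angle between sieve's own z axis and vertical below 0.1 rad), for 0.2 s.
2. both lugs have dropped into the notches (z of sieve in the frame of stand below 0.021 m and horizontal distance between sieve and stand below 0.006 m and angle between sieve's own z axis and vertical below 0.05 rad), for 0.2 s.
At the end, for the whole second after the job is handed in: The sieve sits level (within 0.05 rad) and centred (within 6 mm) in the stand with both lugs down in the notches (its origin 15 to 21 mm above the stand's origin), at rest and released (all of step 2 and z of sieve in the frame of stand above 0.015 m and linear speed of sieve below 0.01 m/s); the robot touches nothing.
It fails at once if the sieve is forced against the stand with more than 30 N (contact force between sieve and stand above 30 N).
It fails at once if the robot pushes the stand with more than 30 N (contact force between the arm and stand above 30 N).
It fails at once if a bystander is moved (distance of any of salt_shaker, egg_cup, ink_bottle from where it was at the start of the episode above 0.03 m).
It also fails if it takes over 72 s, if anything falls off the work surface, if the arm or the gripper's body presses on something with over 40 N, if the wrist force passes 120 N, or if a joint passes its speed limit or range.

## Working session

There is one attempt and no reset: what is moved stays moved. The work goes in short steps, Python scripts to look and compute and a tool call to move; the robot and the scene stay as the last step left them, time stands still between calls to the robot, and variables do not carry over. Pictures are saved under pics/ and viewed, at most 10 in all, crops included, and the job is handed in when it is done.

Besides the shell and the picture viewer there is one more tool, called after "Call:" by a JSON object that holds its "name" and its "arguments". servo_tool: Moves the arm, as the interface text tells. Its arguments: {"type":"object","properties":{"plan":{"type":"array"}},"required":["plan"]}

```bash
mkdir -p pics; python3 - <<'E'
from workcell import readout, vision
import cv2,numpy as np
o=readout.get_obs();print({k:np.round(v,3) for k,v in o.items()})
for n in("scene","top","wrist"):
    im=vision.get_image(n);cv2.imwrite(f"pics/{n}0.png",im[:,:,::-1]);print(n,vision.camera_params(n))
E
```

```text
{'t': np.float64(0.0), 'qpos': array([ 1.314,  0.424,  1.631,  0.   ,  1.089, -0.019]), 'qvel': array([ 0.001, -0.001, -0.001,  0.001,  0.   , -0.   ]), 'joint_torque': array([ 2.0000e-03, -5.4463e+01, -2.7367e+01,  6.4000e-02,  2.3000e-02,
       -0.0000e+00]), 'ee_pos': array([147.092, 607.01 , 301.922]), 'orientation': array([-3.730e-01, -3.119e+00,  2.000e-03]), 'ft_force': array([ 0.61 , -0.887, -0.244]), 'moment': array([-0.008,  0.019,  0.044]), 'grasp_force': np.float64(0.0), 'width': np.float64(88.148)}
scene {'fx': 371.07609663989416, 'fy': 371.07609663989416, 'cx': 315.2762056286955, 'cy': 201.698146725524, 'D': array([-0.06950866,  0.        ,  0.        ,  0.        ,  0.        ]), 'rvec': array([ 0.12841542,  2.75283084, -1.44955691]), 'tvec': array([ 576.99587064,   65.35014999, 1195.35622788])}
top {'fx': 513.0071520559808, 'fy': 513.0071520559808, 'cx': 315.4134467976384, 'cy': 189.20117299305974, 'D': array([-0.07839434,  0.        ,  0.        ,  0.        ,  0.        ]), 'rvec': array([ 2.20625816, -2.1832442 ,  0.07284845]), 'tvec': array([-109.56828494,  593.21985334, 1723.13416802])}
wrist {'fx': 337.23590301078264, 'fy': 337.23590301078264, 'cx': 316.566277793088, 'cy': 206.24670533693623, 'D': array([-0.0637949,  0.       ,  0.       ,  0.       ,  0.       ]), 'hand_eye': array([[-4.91174628e-05, -9.54385317e-01, -2.98577737e-01,
         8.32172304e+01],
       [ 9.99999985e-01, -9.62755966e-05,  1.43234235e-04,
        -9.44050421e-01],
       [-1.65446400e-04, -2.98577726e-01,  9.54385307e-01,
        -8.15748729e+01],
       [ 0.00000000e+00,  0.00000000e+00,  0.00000000e+00,
         1.00000000e+00]])}
```

View pics/top0.png

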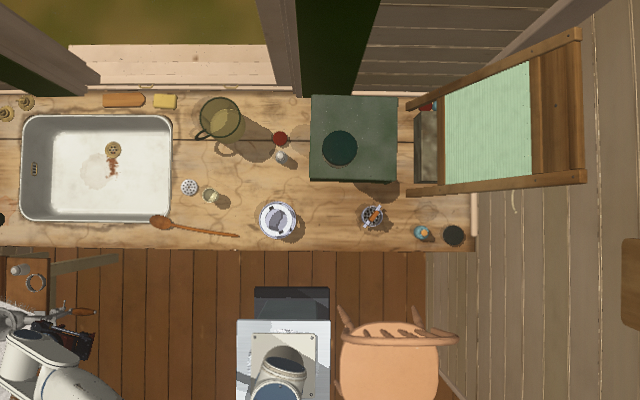

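View pics/scene0.png

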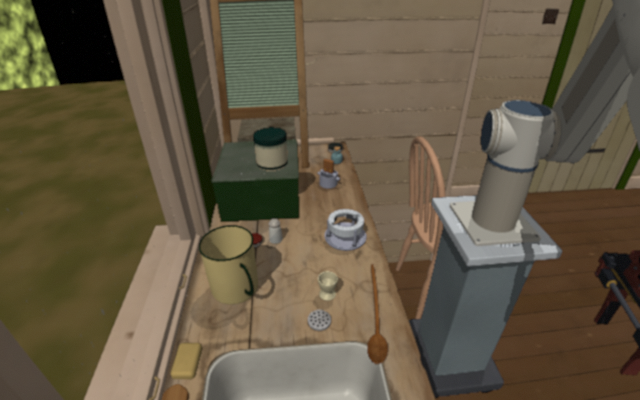

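The top view shows the stand at about (278,220), the sieve with its wooden handle at about (372,216), and the ink bottle at (422,233). In the scene view the stand is at (345,230) and the sieve at (329,178). Next I'll get rough positions and write helpers for a close wrist view.

```bash
cat > h.py <<'E'
from workcell import readout, vision
import cv2,numpy as np
from scipy.spatial.transform import Rotation as R
def cam(n):
    p=vision.camera_params(n);K=np.array([[p['fx'],0,p['cx']],[0,p['fy'],p['cy']],[0,0,1]])
    if 'rvec' in p:
        r=R.from_rotvec(p['rvec']).as_matrix();return K,p['D'],r,np.array(p['tvec'])
    o=readout.get_obs();T=np.eye(4);T[:3,:3]=R.from_rotvec(o['orientation']).as_matrix();T[:3,3]=o['ee_pos']
    C=np.linalg.inv(T@p['hand_eye']);return K,p['D'],C[:3,:3],C[:3,3]
def cast(c,uv,z):
    K,D,r,t=c;q=cv2.undistortPoints(np.array(uv,float).reshape(-1,1,2),K,D).reshape(-1,2)
    d=np.c_[q,np.ones(len(q))]@r;o=-r.T@t;return o+d*((z-o[2])/d[:,2])[:,None]
def proj(c,P):
    K,D,r,t=c;return cv2.projectPoints(np.array(P,float).reshape(-1,1,3),r,t,K,D)[0].reshape(-1,2)
E
python3 - <<'E'
from h import *
c=cam("top")
for n,u,z in(("stand",(278,219),69),("sieve",(372,215),60),("blue",(422,233),60),("black",(453,236),30),("salt",(281,156),70),("eggcup",(211,196),50)):print(n,cast(c,[u],z).round())
print("tool axes",R.from_rotvec(readout.get_obs()['orientation']).as_matrix().round(3))
im=cv2.imread("pics/top0.png");cv2.imwrite("pics/topc.png",cv2.resize(im[180:260,240:470],None,fx=3.4,fy=3.4,interpolation=cv2.INTER_CUBIC))
E
```

```text
stand [[492.  19.  69.]]
sieve [[ 508. -291.   60.]]
blue [[ 450. -458.   60.]]
black [[ 440. -570.   30.]]
salt [[700.  12.  70.]]
eggcup [[566. 245.  50.]]
tool axes [[-0.972  0.236 -0.   ]
 [ 0.236  0.972 -0.001]
 [ 0.    -0.001 -1.   ]]
```

View pics/topc.png

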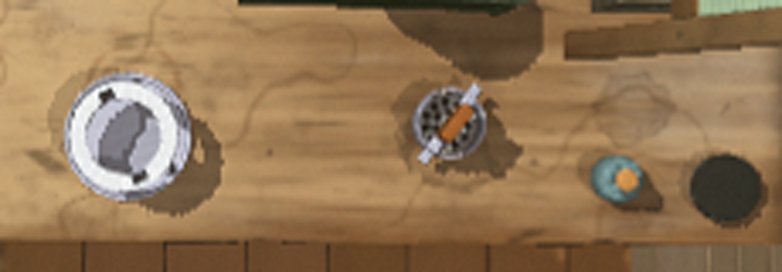

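The crop shows the stand gaps at about (107,95) and (140,177), a direction near 22° in the world. The sieve lugs are at (470,95) and (430,155), a direction near -34°. I'll move over the stand for a close wrist look.

Call:
{"name": "servo_tool", "arguments": {"plan": [[[-1,0.5,-0.85,0,0,0,0],[-1,0.5,-0.85,0,0,0,0],[-1,0.5,-0.85,0,0,0,0],[-1,0.5,-0.85,0,0,0,0],[-1,0.5,-0.85,0,0,0,0]]]}}

```text
t: 0.57
ee_pos: [247.6, 435.7, 302.5]
orientation: [-0.372, -3.12, 0.001]
ft_force: [0.5, 0.0, -0.5]
width: 88.0
grasp_force: 0.0
```

Call:
{"name": "servo_tool", "arguments": {"plan": [[[-1,0.5,-0.85,0,0,0,0],[-1,0.5,-0.85,0,0,0,0],[-1,0.5,-0.85,0,0,0,0],[-1,0.5,-0.85,0,0,0,0],[-1,0.5,-0.85,0,0,0,0]]]}}

```text
t: 0.98
ee_pos: [347.6, 265.6, 302.7]
orientation: [0.372, 3.119, 0.0]
ft_force: [1.5, 0.1, 0.1]
width: 87.6
grasp_force: 0.0
```

Call:
{"name": "servo_tool", "arguments": {"plan": [[[-1,0.5,-0.85,0,0,0,0],[-1,0.5,-0.85,0,0,0,0],[-1,0.5,-0.85,0,0,0,0],[-1,0.5,-0.85,0,0,0,0],[-1,0.5,-0.85,0,0,0,0]]]}}

```text
t: 1.4
ee_pos: [447.7, 95.5, 302.7]
orientation: [0.373, 3.119, 0.0]
ft_force: [0.6, 0.4, -0.3]
width: 87.7
grasp_force: 0.0
```

Call:
{"name": "servo_tool", "arguments": {"plan": [[[-1,0.5,-0.85,0,0,0,0],[-1,0.1,-0.25,0,0,0,0],[-1,0,0,0,0,0,0],[-1,0,0,0,0,0,0],[-1,0,0,0,0,0,0]]]}}

```text
t: 1.82
ee_pos: [470.4, 54.3, 302.4]
orientation: [-0.372, -3.118, -0.0]
ft_force: [-0.1, 0.2, 0.5]
width: 87.8
grasp_force: 0.0
```

```bash
python3 - <<'E'
from h import *
c=cam("wrist");im=vision.get_image("wrist");cv2.imwrite("pics/w1.png",im[:,:,::-1]);np.savez("pics/w1.npz",K=c[0],D=c[1],r=c[2],t=c[3])
o=readout.get_obs();print(o['t'],o['ee_pos'],o['ft_force'])
print(proj(c,[[492,19,69]]))
E
```

```text
1.8667 [470.41506222  54.52245868 302.48960213] [0.73543652 0.56514513 1.06003295]
[[288.03343053 219.9308887 ]]
```

View pics/w1.png

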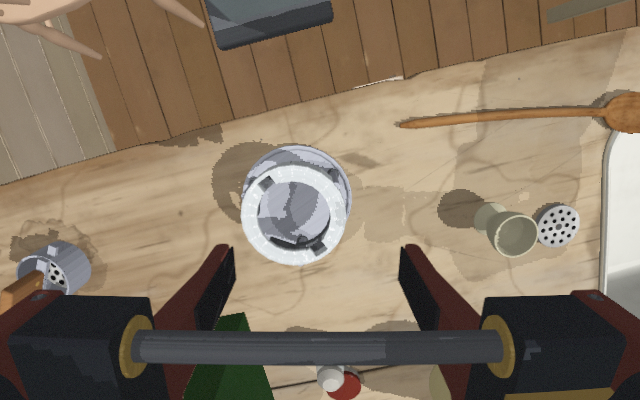

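The wrist view shows the stand's rim as a white ring about (295,215), with its gaps at about (266,183) and (320,248). I'll fit the ring and gaps.

```bash
cat >> h.py <<'E'
def circ(P):
    A=np.c_[2*P[:,:2],np.ones(len(P))];s=np.linalg.lstsq(A,(P[:,:2]**2).sum(1),rcond=None)[0];return s[:2],np.sqrt(s[2]+s[0]**2+s[1]**2)
E
python3 - <<'E'
from h import *
d=np.load("pics/w1.npz");c=(d['K'],d['D'],d['r'],d['t'])
im=cv2.imread("pics/w1.png");m=((im.min(2)>205)).astype(np.uint8)
m[:130]=0;m[285:]=0;m[:,:220]=0;m[:,370:]=0
n,l,s,ce=cv2.connectedComponentsWithStats(m);k=1+s[1:,4].argmax();m=(l==k).astype(np.uint8)
cs,h=cv2.findContours(m,cv2.RETR_CCOMP,cv2.CHAIN_APPROX_NONE)
for q in cs:
    if len(q)<40: continue
    P=cast(c,q.reshape(-1,2),69);
    o,r=circ(P)
    for i in range(4):
        e=np.abs(np.hypot(*(P[:,:2]-o).T)-r);o,r=circ(P[e<max(1.5,np.median(e)*1.5)])
    print(len(q),o.round(1),r.round(1),np.median(e))
# gap radial profile
for cx in [o]: pass
big=max(cs,key=len);P=cast(c,big.reshape(-1,2),69);o,r=circ(P)
g=np.array([[266,183],[320,248]]);G=cast(c,g,69);print(G.round(1),G.mean(0),np.degrees(np.arctan2(*(G[0]-G[1])[1::-1])))
cv2.imwrite("pics/c1.png",np.hstack([cv2.resize(im[135:275,230:360],None,fx=3,fy=3,interpolation=cv2.INTER_CUBIC),cv2.cvtColor(cv2.resize(m[135:275,230:360]*255,None,fx=3,fy=3),8)]))
E
```

```text
296 [490.4  24.5] 51.4 0.2439676030136937
243 [490.5  24.6] 37.3 0.45513083790566355
[[450.7   8.2  69. ]
 [529.   42.8  69. ]] [489.84510835  25.47074989  69.        ] -156.15581548075107
```

View pics/c1.png

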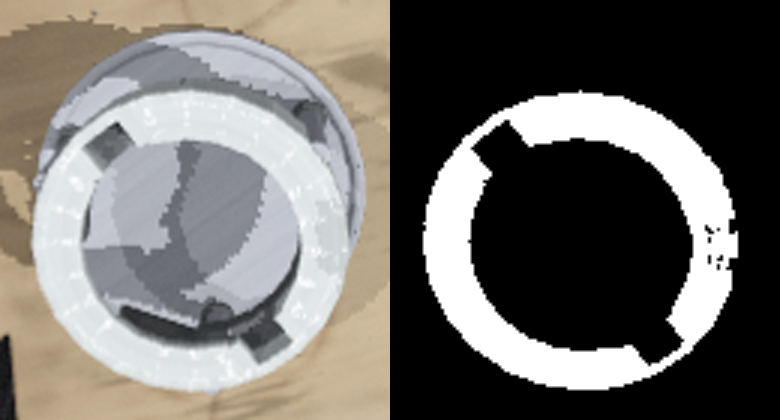

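The ring fit gives the stand centre at about (490.4, 24.5), with an outer radius of 51.4 mm against the true 52 mm. In the crop the gaps show clearly at (107,145) and (262,340). I'll go over the sieve now.

Call:
{"name": "servo_tool", "arguments": {"plan": [[[-1,0.1,-0.94,0,0,0,-1],[-1,0.1,-0.94,0,0,0,-1],[-1,0.1,-0.94,0,0,0,-1],[-1,0.1,-0.94,0,0,0,-1],[-1,0.1,-0.94,0,0,0,0]]]}}

```text
t: 2.28
ee_pos: [491.1, -134.5, 302.9]
orientation: [0.911, 3.006, 0.0]
ft_force: [0.9, 0.8, -1.7]
width: 88.0
grasp_force: 0.0
```

Call:
{"name": "servo_tool", "arguments": {"plan": [[[-1,0.1,-0.94,0,0,0,0],[-1,0.1,-0.94,0,0,0,0],[-1,0.1,-0.94,0,0,0,0],[-1,0.1,-0.94,0,0,0,0],[-1,0,0,0,0,0,0]]]}}

```text
t: 2.7
ee_pos: [508.4, -288.8, 302.9]
orientation: [0.91, 3.004, -0.003]
ft_force: [-0.4, -0.5, -0.3]
width: 87.7
grasp_force: 0.0
```

Call:
{"name": "servo_tool", "arguments": {"plan": [[[-1,0,0,0,0,0,0],[-1,0,0,0,0,0,0],[-1,0,0,0,0,0,0]]]}}

```text
t: 2.95
ee_pos: [507.2, -282.9, 302.5]
orientation: [-0.905, -3.007, -0.001]
ft_force: [0.5, 0.9, 0.2]
width: 87.9
grasp_force: 0.0
```

```bash
python3 - <<'E'
from h import *
d=np.load("pics/w1.npz");c=(d['K'],d['D'],d['r'],d['t'])
im=cv2.imread("pics/w1.png");o=np.array([490.4,24.5])
a=np.radians(np.arange(0,360,.5));res=[]
for r in(40,42,44):
    uv=proj(c,np.c_[o[0]+r*np.cos(a),o[1]+r*np.sin(a),69+0*a]);v=cv2.remap(im.min(2),uv[:,0].astype(np.float32),uv[:,1].astype(np.float32),cv2.INTER_LINEAR).ravel()
    for lo,hi in((0,60),(180,240)):
        dd=np.degrees(a);s=(v<190)&(dd>lo)&(dd<hi);print(r,dd[s].min(),dd[s].max(),np.median(dd[s]))
c=cam("wrist");im=vision.get_image("wrist");cv2.imwrite("pics/w2.png",im[:,:,::-1]);np.savez("pics/w2.npz",K=c[0],D=c[1],r=c[2],t=c[3])
o=readout.get_obs();print(o['t'],o['ee_pos'],o['ft_force'])
u=proj(c,[[506,-286,60]])[0];print(u)
i=im[:,:,::-1];x,y=u.astype(int);x=max(x,100);y=max(y,80);cv2.imwrite("pics/c2.png",cv2.resize(i[y-80:y+80,x-100:x+100],None,fx=3.5,fy=3.5,interpolation=cv2.INTER_CUBIC));print(x-100,y-80)
E
```

```text
40 12.5 34.0 23.25
40 192.00000000000003 213.0 202.5
42 13.5 33.5 23.5
42 192.5 212.5 202.5
44 13.5 32.5 23.0
44 193.0 212.0 202.5
3.0 [ 507.23502187 -282.96848154  302.63145744] [-0.2272205   0.04852725 -0.19241795]
[314.39551751 189.35791081]
214 109
```

View pics/c2.png

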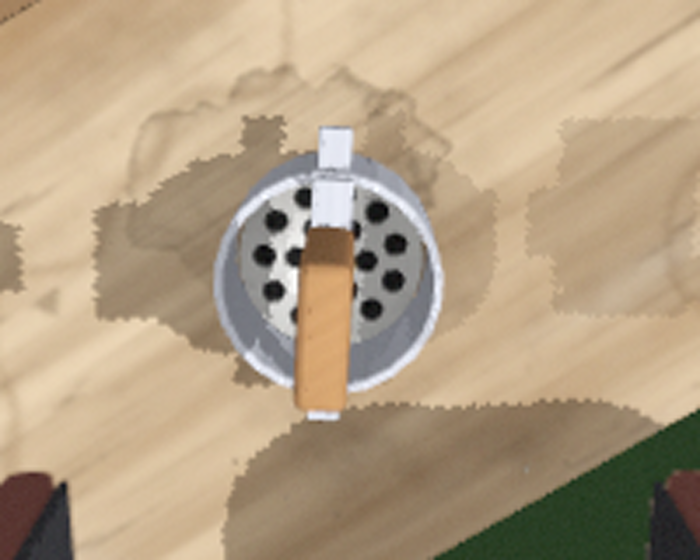

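The crop shows the pan's rim spanning about x 215–443 and y 170–392, the handle's top face at (302,265)–(345,410), and the far lug's tip at (336,128). I'll compute the pose from these.

```bash
python3 - <<'E'
from h import *
d=np.load("pics/w2.npz");c=(d['K'],d['D'],d['r'],d['t'])
im=cv2.imread("pics/w2.png");f=lambda P:np.array(P)/3.5+[214,109]-.36
T=cast(c,f([(301,264),(355,264),(346,410),(296,410)]),100)[:,:2]
print("handle",T.round(1),T.mean(0),[np.linalg.norm(T[i]-T[(i+1)%4]).round(1) for i in range(4)])
e=(T[0]+T[1]-T[2]-T[3]);print("ang",np.degrees(np.arctan2(e[1],e[0])))
print("rim",circ(cast(c,f([(215,285),(443,285),(235,215),(425,215),(365,180),(300,178),(232,350),(425,350),(265,380),(390,383)]),44)))
L=cast(c,f([(319,128),(353,127),(353,166),(318,166)]),36)[:,:2];print("lug",L.round(1))
# handle mask
h=cv2.cvtColor(im,cv2.COLOR_BGR2HSV);m=cv2.inRange(h,(8,110,190),(20,255,255));m[:170]=0;m[235:]=0;m[:,:290]=0;m[:,325:]=0
ct=max(cv2.findContours(m,0,1)[0],key=cv2.contourArea);P=cast(c,ct.reshape(-1,2),100)[:,:2].astype(np.float32);print(cv2.minAreaRect(P),cv2.boundingRect(ct))
o=readout.get_obs();M=R.from_rotvec(o['orientation']).as_matrix();print("tool y ang",np.degrees(np.arctan2(M[1,1],M[0,1])),M[:,2])
E
```

```text
handle [[ 486.6 -288.1]
 [ 493.9 -277. ]
 [ 524.7 -300.2]
 [ 517.6 -310.9]] [ 505.71932471 -294.07573903] [np.float64(13.4), np.float64(38.6), np.float64(12.8), np.float64(38.5)]
ang 143.3498680166186
rim (array([ 507.17426162, -295.30916696]), np.float64(34.739708100515806))
lug [[ 466.7 -271.9]
 [ 472.  -263.4]
 [ 481.5 -269.8]
 [ 475.8 -278.4]]
((506.2080383300781, -294.2196350097656), (11.48335075378418, 36.19803237915039), 55.64105987548828) (300, 186, 14, 40)
tool y ang 56.505612414242194 [-5.33906481e-04  5.44610477e-04 -9.99999709e-01]
```

Sieve: centre about (506.3, -294.6), lugs at about -35.5°. I'll descend and grip.

Call:
{"name": "servo_tool", "arguments": {"plan": [[[-1,-0.02,-0.29,0,0,0,-0.4],[-1,0,0,-0.8,0,0,0],[-1,0,0,-0.8,0,0,0],[-1,0,0,-0.8,0,0,0],[-1,0,0,-0.6,0,0,0]]]}}

```text
t: 3.42
ee_pos: [505.9, -296.1, 180.8]
orientation: [-0.962, -2.99, -0.0]
ft_force: [-0.2, 0.1, -0.3]
width: 87.9
grasp_force: 0.0
```

Call:
{"name": "servo_tool", "arguments": {"plan": [[[-1,0,0,-0.5,0,0,0],[-1,0,0,-0.3,0,0,0],[-1,0,0,-0.14,0,0,0],[-1,0,0,0,0,0,0],[-1,0,0,0,0,0,0]]]}}

```text
t: 3.83
ee_pos: [506.9, -296.8, 145.8]
orientation: [0.961, 2.99, -0.0]
ft_force: [0.5, -1.1, 0.2]
width: 87.7
grasp_force: 0.0
```

Call:
{"name": "servo_tool", "arguments": {"plan": [[[0,0,0,0,0,0,0],[0.3,0,0,0,0,0,0],[0.5,0,0,0,0,0,0],[0.7,0,0,0,0,0,0],[1,0,0,0,0,0,0]]]}}

```text
t: 4.25
ee_pos: [506.6, -296.7, 145.6]
orientation: [0.961, 2.99, -0.0]
ft_force: [-0.4, 0.3, 0.4]
width: 57.9
grasp_force: 0.0
```

Call:
{"name": "servo_tool", "arguments": {"plan": [[[1,0,0,0,0,0,0],[1,0,0,0,0,0,0],[1,0,0,0,0,0,0],[1,0,0,0,0,0,0],[1,0,0,0,0,0,0]]]}}

```text
t: 4.67
ee_pos: [506.3, -296.6, 145.0]
orientation: [-0.961, -2.991, -0.0]
ft_force: [0.7, -0.6, 0.5]
width: 24.8
grasp_force: 0.0
```

Call:
{"name": "servo_tool", "arguments": {"plan": [[[1,0,0.05,0,0,0,0],[1,0,0,0,0,0,0],[1,0,0,0,0,0,0],[1,0,0,0,0,0,0],[1,0,0,0,0,0,0]]]}}

```text
t: 5.08
ee_pos: [506.3, -294.4, 144.9]
orientation: [-0.961, -2.991, -0.0]
ft_force: [0.8, 2.1, -1.7]
width: 13.7
grasp_force: 30.0
```

Call:
{"name": "servo_tool", "arguments": {"plan": [[[1,0,0,0,0,0,0],[1,0,0,0,0,0,0],[1,0,0,0,0,0,0],[1,0,0,0,0,0,0],[1,0,0,0,0,0,0]]]}}

```text
t: 5.5
ee_pos: [506.3, -294.6, 144.9]
orientation: [-0.961, -2.991, 0.0]
ft_force: [-0.9, -0.4, -4.1]
width: 13.7
grasp_force: 30.0
```

Gripped. Next: lift, carry over the stand, and turn to line up with the gaps.

Call:
{"name": "servo_tool", "arguments": {"plan": [[[1,0,0,0.5,0,0,0],[1,0,0,0.8,0,0,0],[1,0,0,0.9,0,0,0],[1,0,0,0.8,0,0,0],[1,0,0.3,0,0,0,0]]]}}

```text
t: 5.92
ee_pos: [509.2, -285.5, 271.6]
orientation: [0.959, 2.979, -0.005]
ft_force: [1.5, 0.1, -1.3]
width: 14.0
grasp_force: 30.0
```

Call:
{"name": "servo_tool", "arguments": {"plan": [[[1,-0.03,0.64,0,0,0,0.9],[1,-0.03,0.64,0,0,0,0.9],[1,-0.03,0.64,0,0,0,0.9],[1,-0.03,0.64,0,0,0,0.9],[1,-0.03,0.64,0,0,0,0.9]]]}}

```text
t: 6.33
ee_pos: [499.6, -153.1, 264.2]
orientation: [-0.353, -3.12, -0.0]
ft_force: [0.3, 0.0, -2.5]
width: 13.8
grasp_force: 30.0
```

Call:
{"name": "servo_tool", "arguments": {"plan": [[[1,-0.03,0.64,0,0,0,0.9],[1,-0.03,0.64,0,0,0,0.9],[1,-0.03,0.64,0,0,0,0.9],[1,-0.03,0.64,0,0,0,0.9],[1,-0.03,0.64,0,0,0,0.9]]]}}

```text
t: 6.75
ee_pos: [493.5, -25.1, 264.3]
orientation: [0.263, -3.129, -0.0]
ft_force: [0.1, 0.8, -2.9]
width: 13.7
grasp_force: 30.0
```

Call:
{"name": "servo_tool", "arguments": {"plan": [[[1,-0.03,0.64,0,0,0,0.9],[1,-0.03,0.44,0,0,0,0.9],[1,0,0.18,0,0,0,0.9],[1,0,0,0,0,0,0],[1,0,0,0,0,0,0]]]}}

```text
t: 7.17
ee_pos: [491.5, 24.2, 264.5]
orientation: [0.621, -3.079, 0.0]
ft_force: [-0.3, -0.2, -3.1]
width: 13.9
grasp_force: 30.0
```

Call:
{"name": "servo_tool", "arguments": {"plan": [[[1,0,0,0,0,0,0],[1,0,0,0,0,0,0],[1,0,0,0,0,0,0]]]}}

```text
t: 7.42
ee_pos: [492.0, 23.1, 264.9]
orientation: [0.62, -3.08, 0.0]
ft_force: [0.0, 0.1, -3.3]
width: 13.5
grasp_force: 30.0
```

```bash
python3 - <<'E'
from h import *
c=cam("wrist");im=vision.get_image("wrist");cv2.imwrite("pics/w3.png",im[:,:,::-1]);np.savez("pics/w3.npz",K=c[0],D=c[1],r=c[2],t=c[3])
o=readout.get_obs();M=R.from_rotvec(o['orientation']).as_matrix();print(o['t'],o['ee_pos'],o['ft_force'],"tool y",np.degrees(np.arctan2(M[1,1],M[0,1])))
print(proj(c,[[490.4,24.5,69],[490.4,24.5,100],[490.4,24.5,200]]))
E
```

```text
7.4667 [491.99426784  23.19439809 264.98893582] [ 0.31561035 -0.13610184 -2.21830958] tool y 112.77388640357732
[[319.03021675 201.68479421]
 [319.31774695 213.16996149]
 [320.93760761 278.16309849]]
```

View pics/w3.png

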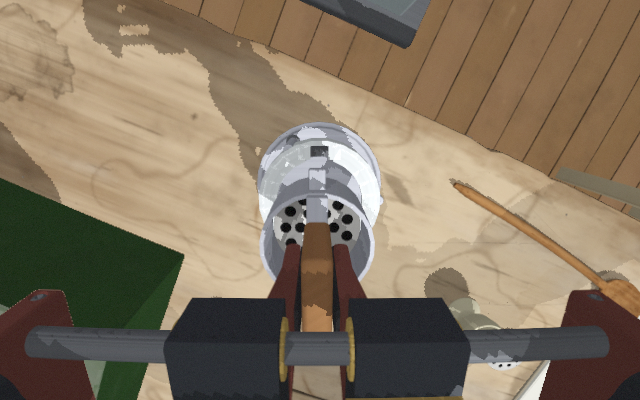

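The lug at about (317,180) lines up with the gap at (319,150). The pan's rim spans about x 261–375 and is held straight. I'll look at a crop for exact offsets.

```bash
python3 - <<'E'
from h import *
im=cv2.imread("pics/w3.png");cv2.imwrite("pics/c3.png",cv2.resize(im[115:295,245:395],None,fx=3.3,fy=3.3,interpolation=cv2.INTER_CUBIC))
E
```

```text
(no output)
```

View pics/c3.png

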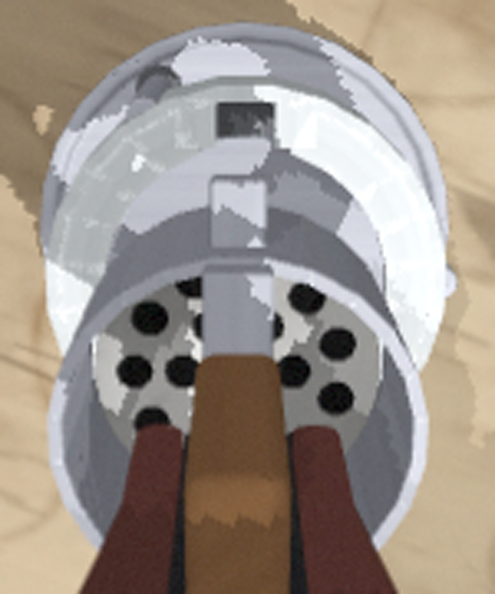

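The crop shows the rim at x 50–428 with its top at y 258, the lug at (211–267, 176–247), and the gap at (217–275, 102–140).

```bash
python3 - <<'E'
from h import *
d=np.load("pics/w3.npz");c=(d['K'],d['D'],d['r'],d['t'])
f=lambda P:np.array(P)/3.3+[245,115]-.35
tcp=np.array([492,23.2]);a=np.radians(22.8);ex=np.array([np.cos(a),np.sin(a)]);ey=np.array([-ex[1],ex[0]])
s=lambda P:np.round(np.c_[(P[:,:2]-tcp)@ex,(P[:,:2]-tcp)@ey],1)
zb=120
P=cast(c,f([(50,430),(428,430),(78,335),(405,335),(238,258),(180,270),(300,270),(57,400),(422,400),(60,480),(418,480)]),zb+44);o,r=circ(P);print("rim",s(o[None]),r)
print("lug",s(cast(c,f([(211,176),(267,178),(267,247),(210,247)]),zb+36)))
print("gap outer corners",s(cast(c,f([(217,102),(275,102)]),69)))
im=cv2.imread("pics/w3.png")
P=cast(c,f([(47,270),(445,270),(63,200),(425,200),(160,97),(330,97),(245,78)]),69);o,r=circ(P);print("stand",o,r,s(o[None]))
print("stand old",s(np.array([[490.4,24.5]])))
E
```

```text
rim [[-0.9  0.1]] 33.64381654320209
lug [[-47.   -4.8]
 [-46.7   4.9]
 [-34.3   5. ]
 [-34.3  -5.1]]
gap outer corners [[-48.9  -5.3]
 [-48.9   9.1]]
stand [488.37365526  23.53544891] 51.28656512559295 [[-3.2  1.7]]
stand old [[-1.   1.8]]
```

Correction needed: about (-1.0, +1.5) mm. I'll align, then come down gently.

Call:
{"name": "servo_tool", "arguments": {"plan": [[[1,-0.026,0.036,0,0,0,0],[1,0,0,-0.5,0,0,0],[1,0,0,-0.5,0,0,0],[1,0,0,-0.1,0,0,0],[1,0,0,0,0,0,0]]]}}

```text
t: 7.88
ee_pos: [490.1, 25.1, 220.0]
orientation: [0.622, -3.076, -0.001]
ft_force: [0.1, 0.5, -2.2]
width: 14.2
grasp_force: 30.0
```

Call:
{"name": "servo_tool", "arguments": {"plan": [[[1,0,0,0,0,0,0],[1,0,0,0,0,0,0],[1,0,0,0,0,0,0]]]}}

```text
t: 8.13
ee_pos: [491.6, 25.2, 222.1]
orientation: [-0.622, 3.077, -0.0]
ft_force: [-0.4, 0.7, -3.3]
width: 14.1
grasp_force: 30.0
```

Call:
{"name": "servo_tool", "arguments": {"plan": [[[1,0,0,-0.06,0,0,0],[1,0,0,-0.06,0,0,0],[1,0,0,-0.06,0,0,0],[1,0,0,-0.06,0,0,0],[1,0,0,-0.06,0,0,0]]]}}

```text
t: 8.55
ee_pos: [490.9, 25.3, 208.8]
orientation: [0.623, -3.079, -0.0]
ft_force: [0.0, -0.7, -2.9]
width: 14.3
grasp_force: 30.0
```

Call:
{"name": "servo_tool", "arguments": {"plan": [[[1,0,0,-0.06,0,0,0],[1,0,0,-0.06,0,0,0],[1,0,0,-0.06,0,0,0],[1,0,0,-0.06,0,0,0],[1,0,0,-0.06,0,0,0]]]}}

```text
t: 8.97
ee_pos: [491.0, 25.2, 196.8]
orientation: [-0.623, 3.079, -0.0]
ft_force: [0.4, -0.3, -2.8]
width: 14.2
grasp_force: 30.0
```

Call:
{"name": "servo_tool", "arguments": {"plan": [[[1,0,0,-0.06,0,0,0],[1,0,0,-0.06,0,0,0],[1,0,0,-0.06,0,0,0],[1,0,0,0,0,0,0],[1,0,0,0,0,0,0]]]}}

```text
t: 9.38
ee_pos: [490.9, 25.3, 189.7]
orientation: [0.623, -3.079, -0.0]
ft_force: [0.1, -0.6, -3.5]
width: 13.7
grasp_force: 30.0
```

Lugs are now about 5 mm above the rim. Small steps from here.

Call:
{"name": "servo_tool", "arguments": {"plan": [[[1,0,0,-0.05,0,0,0],[1,0,0,-0.05,0,0,0],[1,0,0,-0.05,0,0,0],[1,0,0,0,0,0,0],[1,0,0,0,0,0,0]]]}}

```text
t: 9.8
ee_pos: [490.9, 25.2, 183.7]
orientation: [0.623, -3.079, -0.0]
ft_force: [-0.6, -0.2, -2.5]
width: 13.9
grasp_force: 30.0
```

Call:
{"name": "servo_tool", "arguments": {"plan": [[[1,0,0,-0.025,0,0,0],[1,0,0,-0.025,0,0,0],[1,0,0,0,0,0,0]]]}}

```text
t: 10.05
ee_pos: [490.9, 25.3, 181.7]
orientation: [0.623, -3.079, -0.0]
ft_force: [0.0, -0.2, -3.4]
width: 13.8
grasp_force: 30.0
```

Lugs are entering the gaps with no contact force. Continuing.

Call:
{"name": "servo_tool", "arguments": {"plan": [[[1,0,0,-0.05,0,0,0],[1,0,0,-0.05,0,0,0],[1,0,0,-0.05,0,0,0],[1,0,0,0,0,0,0]]]}}

```text
t: 10.38
ee_pos: [490.7, 25.2, 175.4]
orientation: [0.623, -3.078, -0.0]
ft_force: [0.5, -0.4, -2.6]
width: 13.9
grasp_force: 30.0
```

Call:
{"name": "servo_tool", "arguments": {"plan": [[[1,0,0,-0.03,0,0,0],[1,0,0,-0.03,0,0,0],[1,0,0,-0.03,0,0,0],[1,0,0,0,0,0,0]]]}}

```text
t: 10.72
ee_pos: [490.9, 25.2, 172.0]
orientation: [0.623, -3.079, -0.0]
ft_force: [-0.4, -0.3, -2.6]
width: 13.6
grasp_force: 30.0
```

Call:
{"name": "servo_tool", "arguments": {"plan": [[[1,0,0,-0.02,0,0,0],[1,0,0,0,0,0,0],[1,0,0,0,0,0,0]]]}}

```text
t: 10.97
ee_pos: [491.0, 25.2, 171.5]
orientation: [0.623, -3.079, 0.0]
ft_force: [-0.7, -0.6, -2.5]
width: 13.8
grasp_force: 30.0
```

Call:
{"name": "servo_tool", "arguments": {"plan": [[[1,0,0,-0.02,0,0,0],[1,0,0,0,0,0,0],[1,0,0,0,0,0,0]]]}}

```text
t: 11.22
ee_pos: [490.9, 25.2, 170.7]
orientation: [0.623, -3.079, -0.0]
ft_force: [0.2, 0.8, -3.3]
width: 14.1
grasp_force: 30.0
```

Call:
{"name": "servo_tool", "arguments": {"plan": [[[1,0,0,-0.01,0,0,0],[1,0,0,0,0,0,0],[1,0,0,0,0,0,0]]]}}

```text
t: 11.47
ee_pos: [491.0, 25.2, 170.3]
orientation: [0.623, -3.079, 0.0]
ft_force: [0.3, -0.4, -2.9]
width: 14.0
grasp_force: 30.0
```

Call:
{"name": "servo_tool", "arguments": {"plan": [[[1,0,0,-0.0125,0,0,0],[1,0,0,0,0,0,0],[1,0,0,0,0,0,0]]]}}

```text
t: 11.72
ee_pos: [491.1, 25.3, 169.9]
orientation: [-0.623, 3.079, -0.0]
ft_force: [-0.2, 0.3, -0.4]
width: 13.8
grasp_force: 30.0
```

Call:
{"name": "servo_tool", "arguments": {"plan": [[[1,0,0,-0.0125,0,0,0],[1,0,0,0,0,0,0],[1,0,0,0,0,0,0]]]}}

```text
t: 11.97
ee_pos: [491.1, 25.2, 169.8]
orientation: [-0.623, 3.079, -0.0]
ft_force: [-2.2, 0.3, 4.8]
width: 14.1
grasp_force: 30.0
```

On the ledge with about 8 N. Now turning clockwise under light pressure.

Call:
{"name": "servo_tool", "arguments": {"plan": [[[1,0,0,0,0,0,-0.5],[1,0,0,0,0,0,-0.5],[1,0,0,0,0,0,-0.5],[1,0,0,0,0,0,-0.5]]]}}

```text
t: 12.3
ee_pos: [491.5, 25.3, 169.8]
orientation: [-0.349, 3.121, -0.0]
ft_force: [0.0, 0.9, 3.2]
width: 13.8
grasp_force: 30.0
```

```bash
cat > s.py <<'E'
from h import *
o=readout.get_obs();M=R.from_rotvec(o['orientation']).as_matrix();print(o['t'],o['ee_pos'].round(2),o['ft_force'].round(1),o['moment'].round(3),"tool y",np.degrees(np.arctan2(M[1,1],M[0,1])).round(2))
E
python3 s.py
```

```text
12.3 [491.48  25.27 169.82] [0.  0.9 3.2] [0.004 0.248 0.048] tool y 102.77
```

Call:
{"name": "servo_tool", "arguments": {"plan": [[[1,0,-0.002,0,0,0,-0.5],[1,0,-0.002,0,0,0,-0.5],[1,0,-0.002,0,0,0,-0.5],[1,0,-0.002,0,0,0,-0.5],[1,0,0,0,0,0,0]]]}}

```text
t: 12.72
ee_pos: [491.5, 24.9, 169.8]
orientation: [-0.076, 3.139, 0.0]
ft_force: [0.4, -0.2, 4.2]
width: 13.1
grasp_force: 30.0
```

Call:
{"name": "servo_tool", "arguments": {"plan": [[[1,0,-0.002,0,0,0,-0.4],[1,0,-0.002,0,0,0,-0.4],[1,0,-0.002,0,0,0,-0.4],[1,0,0,0,0,0,0]]]}}

```text
t: 13.05
ee_pos: [491.4, 24.8, 169.8]
orientation: [0.086, 3.139, 0.0]
ft_force: [-1.5, 0.2, 5.7]
width: 13.8
grasp_force: 30.0
```

```bash
python3 s.py
```

```text
13.05 [491.44  24.8  169.84] [-1.5  0.2  5.7] [ 0.105  0.269 -0.124] tool y 86.86
```

Call:
{"name": "servo_tool", "arguments": {"plan": [[[1,0,0,0,0,0,-0.3],[1,0,0,0,0,0,-0.3],[1,0,-0.002,0,0,0,-0.3],[1,0,0,0,0,0,0]]]}}

```text
t: 13.38
ee_pos: [491.5, 24.7, 169.8]
orientation: [0.208, 3.133, 0.0]
ft_force: [0.4, -0.2, 5.5]
width: 13.8
grasp_force: 30.0
```

```bash
python3 s.py
```

```text
13.3833 [491.5   24.68 169.83] [ 0.4 -0.2  5.5] [0.102 0.224 0.018] tool y 82.39
```

Call:
{"name": "servo_tool", "arguments": {"plan": [[[1,0,0,0,0,0,-0.3],[1,0,-0.002,0,0,0,-0.3],[1,0,0,0,0,0,0]]]}}

```text
t: 13.63
ee_pos: [491.4, 24.6, 169.8]
orientation: [0.29, 3.127, 0.0]
ft_force: [0.5, 0.7, 4.9]
width: 13.9
grasp_force: 30.0
```

```bash
python3 s.py
```

```text
13.6333 [491.44  24.64 169.81] [0.5 0.7 4.9] [ 0.261  0.257 -0.   ] tool y 79.39
```

Call:
{"name": "servo_tool", "arguments": {"plan": [[[1,0,0,0,0,0,-0.3],[1,0,-0.002,0,0,0,-0.3],[1,0,0,0,0,0,0]]]}}

```text
t: 13.88
ee_pos: [491.4, 24.6, 169.8]
orientation: [0.372, 3.118, 0.001]
ft_force: [-0.3, 0.9, 4.7]
width: 13.6
grasp_force: 30.0
```

```bash
python3 s.py
```

```text
13.8833 [491.4   24.59 169.81] [-0.3  0.9  4.7] [ 0.186  0.248 -0.039] tool y 76.39
```

Call:
{"name": "servo_tool", "arguments": {"plan": [[[1,0,0,0,0,0,-0.3],[1,0,-0.002,0,0,0,-0.3],[1,0,0,0,0,0,0]]]}}

```text
t: 14.13
ee_pos: [491.5, 24.5, 169.8]
orientation: [0.454, 3.107, 0.001]
ft_force: [0.1, 0.0, 5.4]
width: 13.8
grasp_force: 30.0
```

```bash
python3 s.py
```

```text
14.1333 [491.51  24.47 169.83] [0.1 0.  5.4] [ 0.151  0.24  -0.041] tool y 73.39
```

Call:
{"name": "servo_tool", "arguments": {"plan": [[[1,0,0,0,0,0,-0.3],[1,0,-0.002,0,0,0,-0.3],[1,0,0,0,0,0,0]]]}}

```text
t: 14.38
ee_pos: [491.5, 24.4, 169.8]
orientation: [0.535, 3.094, 0.001]
ft_force: [-0.0, -0.2, 5.4]
width: 13.6
grasp_force: 30.0
```

```bash
python3 s.py
```

```text
14.3833 [491.55  24.35 169.82] [-0.  -0.2  5.4] [ 0.174  0.185 -0.051] tool y 70.4
```

Call:
{"name": "servo_tool", "arguments": {"plan": [[[1,0,0,0,0,0,-0.3],[1,0,-0.002,0,0,0,-0.3],[1,0,0,0,0,0,0]]]}}

```text
t: 14.63
ee_pos: [491.6, 24.3, 169.8]
orientation: [0.615, 3.079, 0.001]
ft_force: [0.7, 0.1, 5.2]
width: 13.8
grasp_force: 30.0
```

```bash
python3 s.py
```

```text
14.6333 [491.56  24.28 169.81] [0.7 0.1 5.2] [ 0.086  0.154 -0.016] tool y 67.4
```

Call:
{"name": "servo_tool", "arguments": {"plan": [[[1,0,0,0,0,0,-0.3],[1,0,-0.002,0,0,0,-0.3],[1,0,0,0,0,0,0]]]}}

```text
t: 14.88
ee_pos: [491.5, 24.2, 169.8]
orientation: [0.695, 3.062, 0.001]
ft_force: [-0.9, -0.2, 6.9]
width: 13.9
grasp_force: 30.0
```

```bash
python3 s.py
```

```text
14.8833 [491.54  24.17 169.77] [-0.9 -0.2  6.9] [ 0.118  0.153 -0.009] tool y 64.41
```

Call:
{"name": "servo_tool", "arguments": {"plan": [[[1,0,0,0,0,0,-0.3],[1,0,0,0,0,0,-0.3],[1,0,0,0,0,0,0]]]}}

```text
t: 15.13
ee_pos: [491.5, 24.1, 169.7]
orientation: [0.775, 3.043, 0.0]
ft_force: [0.5, 0.2, 5.7]
width: 14.0
grasp_force: 30.0
```

```bash
python3 s.py
```

```text
15.1333 [491.46  24.12 169.67] [0.5 0.2 5.7] [ 0.06   0.096 -0.013] tool y 61.42
```

Call:
{"name": "servo_tool", "arguments": {"plan": [[[1,0,0,0,0,0,-0.3],[1,0,0,0,0,0,-0.3],[1,0,0,0,0,0,0]]]}}

```text
t: 15.38
ee_pos: [491.1, 23.9, 169.4]
orientation: [0.854, 3.023, -0.001]
ft_force: [-0.3, -1.2, 3.1]
width: 13.9
grasp_force: 30.0
```

```bash
python3 s.py
```

```text
15.3833 [491.07  23.87 169.4 ] [-0.3 -1.2  3.1] [-0.406  0.194  0.038] tool y 58.45
```

The force is easing and the moment is changing, so the lugs are near the notch. Smaller steps.

Call:
{"name": "servo_tool", "arguments": {"plan": [[[1,0,0,0,0,0,-0.3],[1,0,0,0,0,0,0],[1,0,0,0,0,0,0]]]}}

```text
t: 15.63
ee_pos: [490.5, 24.2, 168.8]
orientation: [-0.893, -3.011, 0.0]
ft_force: [-1.2, -0.6, -2.9]
width: 13.6
grasp_force: 30.0
```

```bash
python3 s.py
```

```text
15.6333 [490.54  24.2  168.82] [-1.2 -0.6 -2.9] [ 0.015  0.002 -0.03 ] tool y 56.98
```

The force has fallen to the bare weight, so the lugs are over the notch. A bit more turn, then lower.

Call:
{"name": "servo_tool", "arguments": {"plan": [[[1,0,0,0,0,0,-0.2],[1,0,0,-0.025,0,0,0],[1,0,0,-0.025,0,0,0],[1,0,0,0,0,0,0]]]}}

```text
t: 15.97
ee_pos: [490.7, 24.2, 166.9]
orientation: [-0.921, -3.003, 0.0]
ft_force: [-0.7, -0.5, -2.8]
width: 13.8
grasp_force: 30.0
```

```bash
python3 s.py
```

```text
15.9667 [490.71  24.17 166.92] [-0.7 -0.5 -2.8] [-0.017  0.008 -0.053] tool y 55.9
```

Dropping in freely. The floor should be at TCP z of about 163.9.

Call:
{"name": "servo_tool", "arguments": {"plan": [[[1,0,0,-0.025,0,0,0],[1,0,0,-0.025,0,0,0],[1,0,0,0,0,0,0],[1,0,0,0,0,0,0]]]}}

```text
t: 16.3
ee_pos: [490.9, 24.1, 165.2]
orientation: [-0.922, -3.003, 0.0]
ft_force: [1.3, -0.2, -3.4]
width: 13.9
grasp_force: 30.0
```

Call:
{"name": "servo_tool", "arguments": {"plan": [[[1,0,0,-0.0125,0,0,0],[1,0,0,0,0,0,0],[1,0,0,0,0,0,0]]]}}

```text
t: 16.55
ee_pos: [490.9, 24.1, 164.8]
orientation: [0.922, 3.003, -0.0]
ft_force: [-0.3, 0.5, -2.9]
width: 13.5
grasp_force: 30.0
```

Call:
{"name": "servo_tool", "arguments": {"plan": [[[1,0,0,-0.0125,0,0,0],[1,0,0,0,0,0,0],[1,0,0,0,0,0,0]]]}}

```text
t: 16.8
ee_pos: [490.9, 24.1, 164.3]
orientation: [-0.922, -3.003, 0.0]
ft_force: [0.4, 0.6, -1.7]
width: 14.0
grasp_force: 30.0
```

Call:
{"name": "servo_tool", "arguments": {"plan": [[[1,0,0,-0.0125,0,0,0],[1,0,0,0,0,0,0],[1,0,0,0,0,0,0]]]}}

```text
t: 17.05
ee_pos: [491.0, 24.1, 163.9]
orientation: [0.922, 3.003, 0.0]
ft_force: [0.2, 0.7, -0.6]
width: 13.6
grasp_force: 30.0
```

Resting on the notch floor. I'll open and rise.

Call:
{"name": "servo_tool", "arguments": {"plan": [[[0.6,0,0,0,0,0,0],[0.4,0,0,0,0,0,0],[0.3,0,0,0,0,0,0],[0.3,0,0,0,0,0,0],[0.3,0,0,0,0,0,0]]]}}

```text
t: 17.47
ee_pos: [491.0, 24.1, 163.9]
orientation: [0.922, 3.003, 0.0]
ft_force: [-1.3, -0.5, 0.6]
width: 30.6
grasp_force: 0.0
```

Call:
{"name": "servo_tool", "arguments": {"plan": [[[0.3,0,0,0,0,0,0],[0.3,0,0,0,0,0,0],[0.3,0,0,0.2,0,0,0],[0.3,0,0,0.4,0,0,0],[0.3,0,0,0.5,0,0,0]]]}}

```text
t: 17.88
ee_pos: [490.2, 24.1, 207.8]
orientation: [-0.921, -3.001, 0.001]
ft_force: [0.4, -0.8, 0.1]
width: 30.5
grasp_force: 0.0
```

Call:
{"name": "servo_tool", "arguments": {"plan": [[[0.3,0,0,0.8,0,0,0],[0.3,0,0,0.8,0,0,0],[0.3,0,0,0.8,0,0,0],[0.3,0,0,0,0,0,0],[0.3,0,0,0,0,0,0]]]}}

```text
t: 18.3
ee_pos: [491.8, 24.2, 306.0]
orientation: [0.92, 2.999, 0.002]
ft_force: [-0.1, 0.5, -0.8]
width: 31.2
grasp_force: 0.0
```

```bash
python3 - <<'E'
from h import *
c=cam("wrist");im=vision.get_image("wrist");cv2.imwrite("pics/w4.png",im[:,:,::-1]);
E
python3 s.py
```

```text
18.35 [490.83  24.12 304.36] [ 0.9  0.  -0.9] [-0.024 -0.026  0.078] tool y 55.87
```

View pics/w4.png

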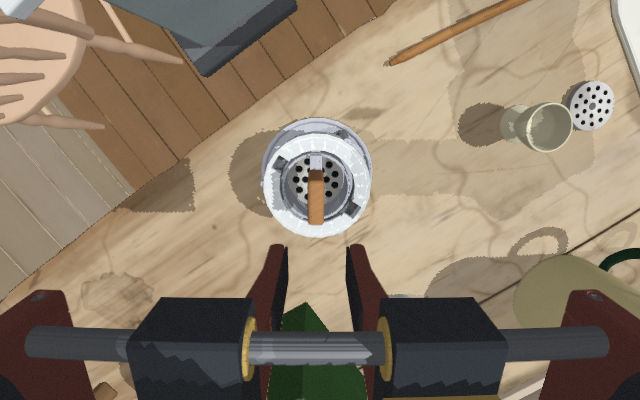

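The picture shows the sieve centred in the stand at (317,185), its lugs under the rim and well away from the gaps at (281,162) and (352,209). The gripper is clear, so I'm handing in.

```bash
python3 -c "
from workcell import close_job
print(close_job())"
```

```text
the job is handed in; nothing more can be done
None
```

I handed the job in at about 18.4 s: the sieve hangs level and centred in the stand, with its lugs down in the notches about 57° clockwise of the gaps. It is released and the arm is clear; sensed contact stayed around 10 N, and the hand-in returned no verdict.

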